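Draw out the airing rod and hold it

ROBOT

A 6-joint arm with a two-finger parallel gripper is mounted at the origin on the work surface. World frame = base frame: x ahead of the robot, y to its left, z up, the work surface at z = 0. Lengths are in m, angles in rad, forces in N, time in s.
With the tool pointing down it reaches from about 0.375 to 0.975 m from the base axis. Payload 3.8 kg.
Tool frame: the origin (TCP) lies on the mounting face of the last link; the fingertips stand 173 mm ahead of it and the grasp point (between the pads) lies 155 mm ahead of it; z points along the fingers, y is the direction in which the jaws open and shut (so a half turn about z gives the same grasp; the last joint's range is limited). The gripper opens to 85 mm and grips with 20 to 120 N. Pads are 22 mm wide; open, the fingers measure 114 mm over their backs; the gripper's body (76 mm by 85 mm) begins 54 mm behind the grasp point. The pads swing forward as they close: fully open they stand 13 mm farther back than shut.
Start: joints at [1.261, 0.264, 1.604, -0, 1.274, -0.037], TCP at [0.182, 0.65, 0.405] pointing down, gripper open.
Joint ranges: [-2.63, 2.63], [-0.94, 2.18], [0.31, 2.57], [-1.31, 4.45], [0, 2.66], [-2.55, 2.55]. Speed limits (rad/s): [2.57, 2.57, 3.14, 3.14, 3.14, 3.14].

INTERFACE

Orientations are given as a rotation vector (axis times angle).
In Python, from workcell import bot, imaging, order gives the robot as it stands. The module is installed in compiled form; this text tells all that it offers.
- The arm moves only by the shell command python3 -m creep 'ROWS' [OPENING] [FORCE]. ROWS is JSON, a list of rows, each an object with "slide": the shift along the tool's x, y, z each as a share of 25 mm, from -1 to 1, a list of three; "angular": the turn, a rotation vector about the tool's x, y, z each as a share of 4 degrees, from -1 to 1, a list of three. A call has 1 to 5 rows; each row shifts and turns the commanded pose from where the row before left it, along the tool's axes as they then stand; what a row does not reach is not made up. A row lasts 1/12 s, in which the tool goes at most 41.7 mm and 7.16 degrees, less where a joint would pass 70% of its speed; a pose out of reach is approached as far as the arm can. A call with a number of a shift or a turn outside -1 to 1 is refused whole. A call with a gripper value outside its range is refused whole. OPENING is the closure, from -1 (fully open) to 1 (shut), set as the call begins (- or left out, the last holds). The fingers move at their own pace and stop on an object; FORCE is the grip in N (left out, the last holds). Time passes only in rows, so rows that do not move let the fingers close. It gives the time, the measured TCP pose, the force and the opening at its end, in the units of the state.
- bot.read_state(): the state, without advancing time (a new reading comes with each control period).
- imaging.read_camera(name): name is "side" or "top"; returns (picture, depth): 480x640x3 uint8, red, green, blue; 480x640 float32, m along the optical axis (not along the pixel's ray), 0 where there is no reading.
- imaging.camera_model(name): a dict with "fovy" (degrees; the focal length in pixels is half the picture's height over the tangent of half this angle, whatever the lens; pixels are square), "cx", "cy" (the principal point, pixels), "k1" (the pictures are not rectified: a ray, as slopes to the right and down, at radius r is drawn at 1 + k1 r^2 times it, then the intrinsics apply), "camera_from_world" (4x4, takes a point from world to camera coordinates). Camera axes: x right, y down, z forward; pixel columns grow to the right and rows downward; lengths in m; the calibration is good to about 2 mm. A picture is of the moment at which its call begins. camera_model takes no time and is no camera call.
- order.finish_job(): hands the job in, once; it reports no verdict.
The state is a dict: "time": time; "q": joint angles; "joint_vel": joint speeds; "joint_torque": joint torques, N m; "tool_pos": TCP position; "tcp_rot": TCP orientation; "wrist_force": force on the tool from outside, world axes, zero at the start; "torque": the same for the moment, N m; "width": opening from 0.0 (shut) to 1.0 (fully open).
Only numpy, scipy, OpenCV 4.12 (cv2) and the standard library are available. Lean on these libraries where they do the work, as an engineer would, in place of code of your own. Each camera call takes 0.05 s, during which the arm holds its last target.

TASK

The pull-out airing rod on the balcony shelf is locked in. First swing its cam lever until it stands straight up and leave it there; then squeeze the collar behind the fork so that the button in its side goes in, and draw the rod out past its first stop to the second stop, the very end of its travel. Finish while still gripping the collar and holding the rod fully out against its return spring; do not let go, and leave the basket lid, pegs and brush where they are.

Things in the scene. Friction and masses are not known exactly. Their poses are not given: they have to be found in the camera images.
- holder: Fixed holder: base plate 270 x 70 x 10 mm, two saddles, and a level aluminium tube (30 mm diameter, 200 mm long), axis 75 mm above the shelf. Origin on the shelf under the tube axis; x along the tube, the way the rod is drawn out (about to the robot's right), y away from the robot, z up. Tube mouth at x = +45 mm, rear end at x = -155 mm.
- collar (a point): Centre of the grey block (50 long, 30 wide, 36 mm high) on the rod's end outside the tube mouth; on the tube axis, at holder x = 80 mm with the rod in; moves with the rod. Button in the middle of its far side (+y). A flat two-pronged steel fork, 61 mm wide, lies 42 to 90 mm beyond it. Gripped from above across its width, one finger presses the button.
- button (a joint): Rubber button in the collar's side, cap 28 mm long, 24 mm high, standing 5 mm out of the +y face. Value 0 = out, 0.005 m = pressed flush; beyond 0.0035 the rod is unlocked. Spring: 3 N to start, 8 N fully in. Let go between stops, it rides inside the tube and drops in at the next notch the spring draws the rod back to (first stop or fully in).
- rod (a joint): How far the rod is drawn out, m. 0 = fully in (locked until the button is pressed); 0.055 = first stop, a notch that locks if the button is out and is not felt with the button held in; 0.110 = second stop, a hard end of travel that does not lock. A spring pulls the rod back in with 4 N (in) to 5.5 N (out).
- lever_hinge (a point): Pivot of the cam lever, above the tube axis at x = -120 mm of the holder, 112 mm above the shelf. The pivot axis runs across the tube (holder y).
- lever_tip (a point): Centre of the black barrel grip at the lever's free end, 80 mm from the pivot: 24 mm diameter, 24 mm wide along the pivot axis, flat ends that can be pinched from above across the tube. The lever's bar is 10 mm thick; at the pivot sits a grey cam disc 68 mm in diameter, 12 mm thick.
- lever (a joint): Angle of the cam lever, rad: 0 = level, pointing towards the collar; grows as the tip rises and swings up and back away from the collar; 1.571 = straight up; stops at 2.6. Stiff (0.12 N m), stays where it is left. The cam bars the rod unless the lever is within about 0.5 rad of straight up.
- basket_lid: Bystander: white plastic laundry basket lid, 180 x 260 mm, 22 mm high (33 mm with the two purple pegs lying on it), beyond the holder. Origin under its centre.
- peg_a: Bystander: purple clothes peg 74 x 14 x 11 mm lying on the shelf beyond the rod. Origin under its centre.
- peg_b: Bystander: a second, equal clothes peg. Origin under its centre.
- brush: Bystander: black stain brush 205 x 45 x 30 mm lying on the shelf between robot and holder. Origin under about the middle of its length.

How it is judged:
By the outcome, as a careful person would: the job done as asked, in the order asked, and still so for the second after the job is handed in, while the arm keeps its last pose, push and grip.
It also fails if it takes over 53 s, if anything falls off the work surface, if the arm or the gripper's body presses on something with over 40 N, if the wrist force passes 120 N, or if a joint passes its speed limit or range.

## Working session

There is one attempt and no reset: what is moved stays moved. The work goes in short steps, Python scripts to look and compute and a shell command to move; the robot and the scene stay as the last step left them, time stands still between calls to the robot, and variables do not carry over. Pictures are saved under pics/ and viewed, and the job is handed in when it is done.

```bash
mkdir -p pics; cat > h.py <<'E'
import numpy as np,cv2
from workcell import bot,imaging,order
def snap(n,f):
    p,d=imaging.read_camera(n); cv2.imwrite(f'pics/{f}.png',p[:,:,::-1]); np.savez(f'pics/{f}.npz',p=p,d=d); return p,d
def ray(n,u,v):
    m=imaging.camera_model(n); f=240/np.tan(np.radians(m['fovy'])/2)
    xd=np.array([(u-m['cx'])/f,(v-m['cy'])/f]); x=xd.copy()
    for _ in range(30): x=xd/(1+m['k1']*(x@x))
    T=np.array(m['camera_from_world']); R=T[:3,:3]; o=-R.T@T[:3,3]
    return o,R.T@np.array([x[0],x[1],1.0])
def pt(n,u,v,depth):
    o,r=ray(n,u,v); return o+r*depth
def onz(n,u,v,z):
    o,r=ray(n,u,v); return o+r*(z-o[2])/r[2]
def tri(a,b):
    (o1,r1),(o2,r2)=ray(*a),ray(*b)
    s=np.linalg.lstsq(np.c_[r1,-r2],o2-o1,rcond=None)[0]
    p,q=o1+r1*s[0],o2+r2*s[1]; return (p+q)/2,np.linalg.norm(p-q)
E
python3 - <<'E'
from h import *
for n in('side','top'):
    snap(n,n+'0'); print(imaging.camera_model(n))
print(bot.read_state())
E
```

```text
{'fovy': 43.81951605599821, 'cx': 319.80697340879715, 'cy': 234.62659900308088, 'k1': -0.09048018490874399, 'camera_from_world': array([[ 0.89406874, -0.44774862,  0.01273834, -0.54275515],
       [-0.33981001, -0.69651549, -0.63197732,  0.28336563],
       [ 0.29183942,  0.56070255, -0.77488219,  0.77788335],
       [ 0.        ,  0.        ,  0.        ,  1.        ]])}
{'fovy': 51.81347360301193, 'cx': 321.2092258454362, 'cy': 242.84450042715645, 'k1': 0.007360451274980114, 'camera_from_world': array([[ 0.02428159, -0.99962875,  0.01235988,  0.00967908],
       [-0.99550221, -0.02531017, -0.09129488,  0.62186302],
       [ 0.09157381, -0.0100875 , -0.9957472 ,  0.83695106],
       [ 0.        ,  0.        ,  0.        ,  1.        ]])}
{'time': 0.1, 'q': array([ 1.26110566e+00,  2.64668574e-01,  1.60526706e+00,  6.70243083e-06,
        1.27369550e+00, -3.69145404e-02]), 'joint_vel': array([-0.00161034, -0.0012937 , -0.00209114,  0.00055773,  0.00011268,
       -0.00013616]), 'joint_torque': array([ 4.48114579e-04, -5.16700566e+01, -3.68590879e+01,  4.64614203e-06,
        6.15076409e-03, -3.28612657e-06]), 'tool_pos': array([0.18176186, 0.64973606, 0.40347639]), 'tcp_rot': array([-0.42710277, -3.11206195,  0.00315198]), 'wrist_force': array([-0.61904441,  0.07273673, -0.95702455]), 'torque': array([ 0.04033354,  0.04254575, -0.01416537]), 'width': 1.0000907869604194}
```

View pics/side0.png

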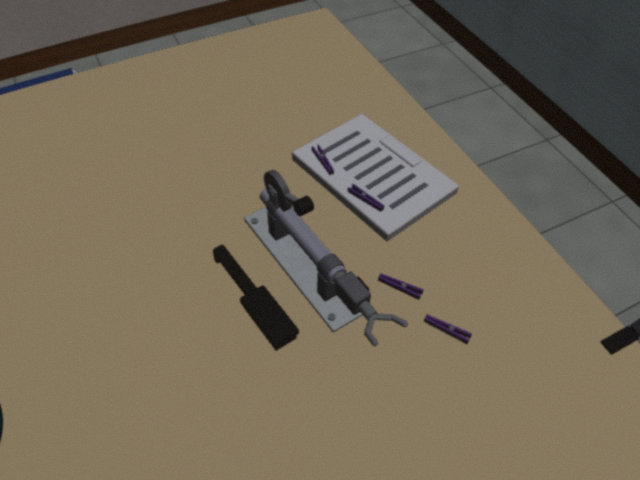

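View pics/top0.png

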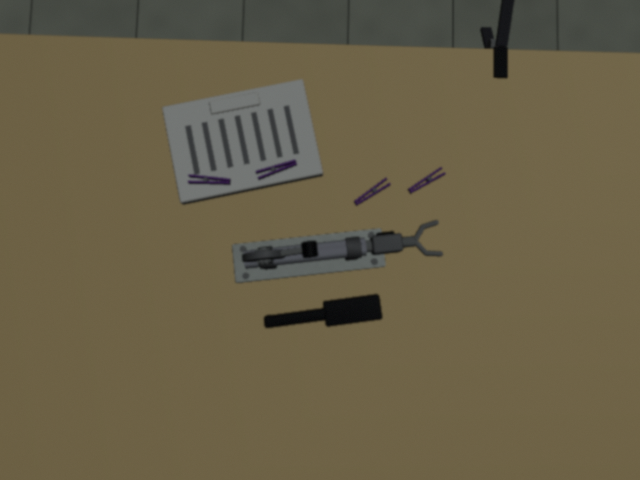

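The side view has the holder running from (265,195) to (350,300), with the lever's grip at about (303,206) and the fork at (380,325). In the top view the holder runs from (245,258) to (385,243), with the grip at (310,249) and the collar at (387,243). Next I zoom in and measure.

```bash
python3 - <<'E'
from h import *
a=cv2.imread('pics/side0.png')[150:360,200:480]; b=cv2.imread('pics/top0.png')[210:290,220:460]
cv2.imwrite('pics/z0.png',cv2.convertScaleAbs(cv2.resize(a,None,fx=2.8,fy=2.8,interpolation=3),alpha=1.8))
cv2.imwrite('pics/z1.png',cv2.convertScaleAbs(cv2.resize(b,None,fx=3.3,fy=3.3,interpolation=3),alpha=1.8))
for n in('side','top'):
    z=np.load(f'pics/{n}0.npz');p=z['p'].astype(int);d=z['d']
    print(n,(d==0).mean())
    W=np.array([[pt(n,u,v,d[v,u]) for u in range(640)] for v in range(480)]); np.save(f'pics/{n}W.npy',W)
W=np.load('pics/topW.npy')
for u,v in [(310,249),(387,243),(340,249),(265,253),(300,251),(437,223),(438,254),(350,310),(300,400)]: print(u,v,W[v,u].round(4))
W=np.load('pics/sideW.npy')
for u,v in [(303,206),(353,292),(310,238),(100,300)]: print(u,v,W[v,u].round(4))
E
```

```text
side 0.00388671875Traceback (most recent call last):
  File "<stdin>", line 8, in <module>
  File "h.py", line 12, in pt
    o,r=ray(n,u,v); return o+r*depth
        ~~~^^^^^^^
  File "h.py", line 6, in ray
    m=imaging.camera_model(n); f=240/np.tan(np.radians(m['fovy'])/2)
ValueError: time passes only in moves, steps and waits
```

View pics/z0.png

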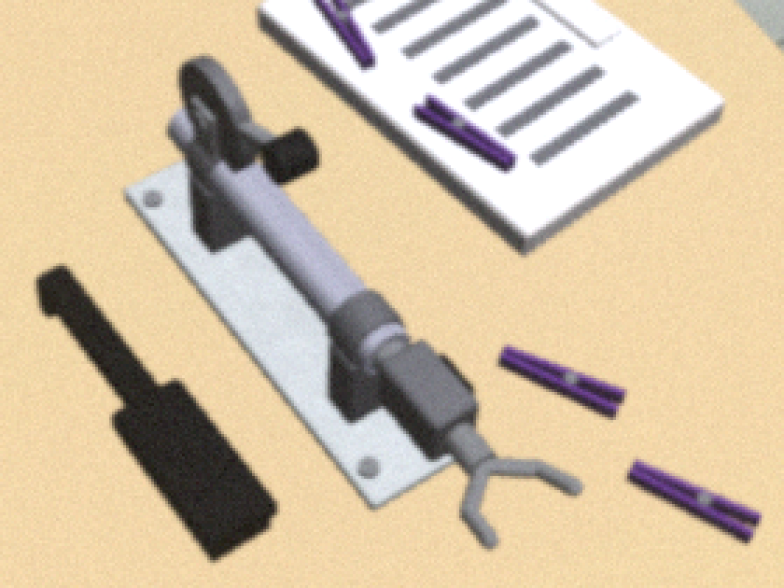

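View pics/z1.png

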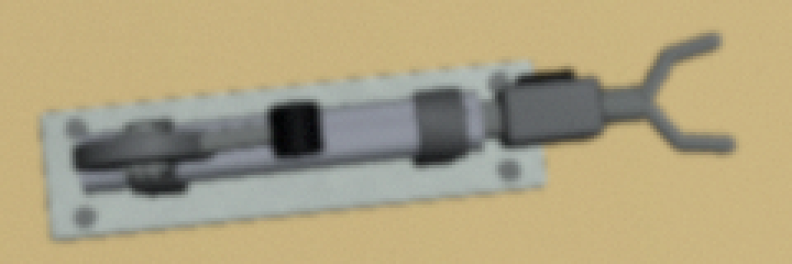

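```bash
python3 - <<'E'
import re
s=open('h.py').read()
s=s.replace("def ray(","_M={n:imaging.camera_model(n) for n in('side','top')}\ndef ray(").replace("m=imaging.camera_model(n);","m=_M[n];")
open('h.py','w').write(s)
E
cat > m.py <<'E'
from h import *
def look(k):
    for n in('side','top'): snap(n,n+k)
E
python3 - <<'E'
from h import *
Z={n:np.load(f'pics/{n}0.npz')['d'] if n=='side' or n=='top' else 0 for n in('side','top')}
def P(n,u,v): return pt(n,u,v,np.median(Z[n][v-1:v+2,u-1:u+2])).round(4)
for u,v in [(310,249),(387,243),(340,249),(265,253),(300,251),(437,223),(438,254),(350,310),(300,400)]: print(u,v,P('top',u,v))
for u,v in [(303,206),(353,292),(310,238),(100,300),(280,190)]: print(u,v,P('side',u,v))
print('grip',tri(('side',303.6,205.7),('top',309.4,249.4)))
# collar top-face corners: side z0: (383,352)l-rear,(420,340)rear-far,(475,385)front-far,(437,413) ; top z1 (505,85),(600,80),(600,137),(505,145)
for a,b in [((424,340),(505,88)),((474,388),(600,81)),((438,405),(602,137)),((386,362),(507,146))]:
    print('collar',tri(('side',200+a[0]/2.8,150+a[1]/2.8),('top',220+b[0]/3.3,210+b[1]/3.3)))
# plate screws, z=.01
for a,b in [((152,199),(85,217)),((369,467),(508,170))]:
    print('screw',tri(('side',200+a[0]/2.8,150+a[1]/2.8),('top',220+b[0]/3.3,210+b[1]/3.3)))
for b in [(77,127),(85,217),(508,170),(499,82)]: print(onz('top',220+b[0]/3.3,210+b[1]/3.3,.01))
# plate corners top
for b in [(42,114),(55,240),(545,186),(530,64)]: print('pc',onz('top',220+b[0]/3.3,210+b[1]/3.3,.01))
E
```

```text
310 249 [0.6    0.0429 0.1574]
387 243 [ 0.6179 -0.0809  0.0934]
340 249 [ 0.6064 -0.0049  0.0915]
265 253 [0.5931 0.1107 0.1455]
300 251 [0.5976 0.0581 0.1445]
437 223 [ 0.6536 -0.1636  0.0869]
438 254 [ 0.6027 -0.1657  0.0856]
350 310 [ 0.506  -0.0276  0.0275]
300 400 [ 0.346   0.0553 -0.0005]
303 206 [0.5959 0.0357 0.1534]
353 292 [ 0.6119 -0.0913  0.0932]
310 238 [0.6014 0.0242 0.0903]
100 300 [0.2805 0.1217 0.0004]
280 190 [0.5867 0.0975 0.1322]
grip (array([0.60053073, 0.04389483, 0.14356233]), np.float64(0.00024880806363659875))
collar (array([ 0.62769031, -0.05821612,  0.09133554]), np.float64(0.00039781031964904266))
collar (array([ 0.63082834, -0.10277164,  0.10457938]), np.float64(0.00047646661748035216))
collar (array([ 0.60604669, -0.10459056,  0.10772363]), np.float64(0.0053236674204028035))
collar (array([ 0.60149781, -0.06066713,  0.09073659]), np.float64(0.004745875137931338))
screw (array([0.56065823, 0.15747739, 0.01018113]), np.float64(0.0009305869151651299))
screw (array([ 0.59212821, -0.06999156,  0.00987422]), np.float64(0.000125523496895004))
[0.60949621 0.16351459 0.01      ]
[0.56109999 0.15734491 0.01      ]
[ 0.59206243 -0.06995361  0.01      ]
[ 0.6397972  -0.06436328  0.01      ]
pc [0.61606391 0.18265649 0.01      ]
pc [0.548394   0.17293565 0.01      ]
pc [ 0.58391028 -0.09009359  0.01      ]
pc [ 0.65007878 -0.08109712  0.01      ]
```

```bash
cat >> h.py <<'E'
def cloud(n,f,u0,u1,v0,v1):
    d=np.load(f'pics/{f}.npz')['d']
    return np.array([pt(n,u,v,d[v,u]) for v in range(v0,v1) for u in range(u0,u1) if d[v,u]>0])
E
python3 - <<'E'
from h import *
for b in [(505,88),(600,81),(602,137),(507,146)]: print('col',onz('top',220+b[0]/3.3,210+b[1]/3.3,.093).round(4))
ex=np.array([.1325,-.9912]); ey=-np.array([-.9912,-.1325]); o=np.array([.6069,-.0084])
for n,f,w in [('top','top0',(230,450,215,290)),('side','side0',(240,420,160,350))]:
    C=cloud(n,f,*w); C=C[(C[:,2]>.06)]
    H=np.c_[(C[:,:2]-o)@ex,(C[:,:2]-o)@ey,C[:,2]]
    for lo,hi in [(-.2,-.15),(-.15,-.1),(-.1,-.08),(-.08,-.06),(-.06,-.04),(-.04,-.02),(-.02,0),(0,.02),(.02,.045),(.06,.08),(.08,.1),(.11,.13),(.13,.17)]:
        h=H[(H[:,0]>lo)&(H[:,0]<hi)]
        if len(h): print(n,lo,hi,len(h),np.percentile(h,[3,50,97],axis=0).round(4).T.tolist())
    c=H[(H[:,2]>.088)&(H[:,2]<.1)&(H[:,0]>.05)&(H[:,0]<.108)];print('collar top',c.min(0),c.max(0),c.mean(0))
    g=H[(H[:,2]>.14)&(H[:,0]>-.08)];print('grip',g.min(0),g.max(0),g.mean(0))
    print('xmax',H[:,0].max())
E
```

```text
col [ 0.6277 -0.0581  0.093 ]
col [ 0.6324 -0.1049  0.093 ]
col [ 0.6047 -0.1061  0.093 ]
col [ 0.5991 -0.0595  0.093 ]
top -0.2 -0.15 96 [[-0.1599, -0.1545, -0.1502], [-0.0124, -0.0042, 0.0153], [0.0791, 0.089, 0.1346]]
top -0.15 -0.1 627 [[-0.1481, -0.1233, -0.1015], [-0.0143, -0.003, 0.016], [0.079, 0.1227, 0.1469]]
top -0.1 -0.08 230 [[-0.0993, -0.0902, -0.0807], [-0.0123, -0.0017, 0.0155], [0.0792, 0.0899, 0.1374]]
top -0.08 -0.06 230 [[-0.0792, -0.0699, -0.0605], [-0.0125, -0.0017, 0.0147], [0.0789, 0.0908, 0.1536]]
top -0.06 -0.04 266 [[-0.0594, -0.0503, -0.0413], [-0.0125, -0.002, 0.013], [0.0803, 0.1541, 0.158]]
top -0.04 -0.02 221 [[-0.0394, -0.0301, -0.0206], [-0.0122, 0.0007, 0.0156], [0.0788, 0.0881, 0.0919]]
top -0.02 0 222 [[-0.0192, -0.0098, -0.0006], [-0.0124, 0.001, 0.0155], [0.0783, 0.0882, 0.0922]]
top 0 0.02 250 [[0.0009, 0.0104, 0.0191], [-0.0145, 0.0009, 0.0177], [0.0782, 0.0895, 0.0942]]
top 0.02 0.045 273 [[0.0204, 0.0302, 0.0441], [-0.0142, 0.0009, 0.0171], [0.079, 0.089, 0.0941]]
top 0.06 0.08 268 [[0.0605, 0.0699, 0.0791], [-0.0129, 0.0037, 0.0207], [0.081
[... 1447 characters left out ...]
65, 0.0131], [0.0622, 0.0854, 0.0932]]
side 0.06 0.08 365 [[0.0606, 0.0701, 0.0795], [-0.0157, -0.0057, 0.018], [0.0649, 0.0919, 0.0944]]
side 0.08 0.1 459 [[0.0806, 0.0919, 0.0994], [-0.0155, -0.0064, 0.0137], [0.0641, 0.0903, 0.0946]]
side 0.11 0.13 204 [[0.1106, 0.1209, 0.1296], [-0.0131, -0.002, 0.0106], [0.0745, 0.0795, 0.0844]]
side 0.13 0.17 339 [[0.1307, 0.1442, 0.1624], [-0.0289, 0.0091, 0.0267], [0.0752, 0.0808, 0.0877]]
collar top [ 0.05026471 -0.01635819  0.0880257 ] [0.09963167 0.01759898 0.09668986] [ 0.07570968 -0.00162511  0.09237323]
grip [-0.07667891 -0.01347942  0.14003568] [-0.03995601  0.01200772  0.15835234] [-0.04950469 -0.00272539  0.15096882]
xmax 0.16361072902016055
```

Measured:
- The holder's x direction is about (0.1325, -0.991), with its origin at about (0.606, -0.003).
- The grip is at (0.600, 0.044, 0.1445). Its distance to the hinge comes to 80 mm, which checks. The lever stands at about 0.43 rad.
- The collar is at (0.617, -0.082, 0.075).

First I turn the tool so that its y lies along the holder's y.

```bash
A='{"slide":[0,0,0],"angular":[0,0,1]}'; python3 -m creep '[{"slide":[0,0,0],"angular":[0,0,1]},{"slide":[0,0,0],"angular":[0,0,1]},{"slide":[0,0,0],"angular":[0,0,1]},{"slide":[0,0,0],"angular":[0,0,1]},{"slide":[0,0,0],"angular":[0,0,1]}]' -1 30
python3 -m creep '[{"slide":[0,0,0],"angular":[0,0,1]},{"slide":[0,0,0],"angular":[0,0,1]},{"slide":[0,0,0],"angular":[0,0,1]},{"slide":[0,0,0],"angular":[0,0,1]},{"slide":[0,0,0],"angular":[0,0,1]}]'
python3 -m creep '[{"slide":[0,0,0],"angular":[0,0,1]},{"slide":[0,0,0],"angular":[0,0,1]},{"slide":[0,0,0],"angular":[0,0,1]},{"slide":[0,0,0],"angular":[0,0,1]},{"slide":[0,0,0],"angular":[0,0,1]}]'
python3 -m creep '[{"slide":[0,0,0],"angular":[0,0,1]},{"slide":[0,0,0],"angular":[0,0,0.7]}]'
```

```text
time: 0.52
tool_pos: [0.1818, 0.6498, 0.4039]
tcp_rot: [0.966, 2.989, -0.002]
wrist_force: [-0.0, 0.3, 0.3]
width: 1.003
time: 0.93
tool_pos: [0.1818, 0.6498, 0.4039]
tcp_rot: [1.471, 2.776, -0.002]
wrist_force: [0.0, 0.1, -0.4]
width: 0.998
time: 1.35
tool_pos: [0.1818, 0.6498, 0.4039]
tcp_rot: [1.93, 2.478, -0.002]
wrist_force: [0.1, 0.0, -1.3]
width: 1.0
time: 1.52
tool_pos: [0.1818, 0.6498, 0.4039]
tcp_rot: [2.074, 2.359, -0.002]
wrist_force: [0.5, 0.1, 0.6]
width: 0.998
```

```bash
python3 -m creep '[{"slide":[-0.97,0.5,0],"angular":[0,0,0]},{"slide":[-0.97,0.5,0],"angular":[0,0,0]},{"slide":[-0.97,0.5,0],"angular":[0,0,0]},{"slide":[-0.97,0.5,0],"angular":[0,0,0]},{"slide":[-0.97,0.5,0],"angular":[0,0,0]}]'
python3 -m creep '[{"slide":[-0.97,0.5,0],"angular":[0,0,0]},{"slide":[-0.97,0.5,0],"angular":[0,0,0]},{"slide":[-0.97,0.5,0],"angular":[0,0,0]},{"slide":[-0.97,0.5,0],"angular":[0,0,0]},{"slide":[-0.97,0.5,0],"angular":[0,0,0]}]'
python3 -m creep '[{"slide":[-0.97,0.5,0],"angular":[0,0,0]},{"slide":[-0.97,0.5,0],"angular":[0,0,0]},{"slide":[-0.97,0.5,0],"angular":[0,0,0]},{"slide":[-0.97,0.5,0],"angular":[0,0,0]},{"slide":[-0.97,0.5,0],"angular":[0,0,0]}]'
python3 -m creep '[{"slide":[-0.97,0.5,0],"angular":[0,0,0]},{"slide":[-0.97,0.5,0],"angular":[0,0,0]},{"slide":[-0.97,0.5,0],"angular":[0,0,0]},{"slide":[-0.97,0.5,0],"angular":[0,0,0]},{"slide":[-0.97,0.5,0],"angular":[0,0,0]}]'
python3 -m creep '[{"slide":[-0.97,0.5,0],"angular":[0,0,0]},{"slide":[-0.97,0.5,0],"angular":[0,0,0]},{"slide":[-0.97,0.5,0],"angular":[0,0,0]},{"slide":[-0.97,0.5,0],"angular":[0,0,0]},{"slide":[0,0,0],"angular":[0,0,0]}]'
cat > rel.py <<'E'
import sys
from h import *
from scipy.spatial.transform import Rotation as R
s=bot.read_state(); Rm=R.from_rotvec(s['tcp_rot']).as_matrix()
g=s['tool_pos']+.155*Rm[:,2]
t=np.array(eval(sys.argv[1]))
print('t',s['time'],'grasp pt',g.round(4),'z',Rm[:,2].round(3),'y',Rm[:,1].round(3),'F',s['wrist_force'].round(1),'w',round(s['width'],3))
print('to go tool mm',((t-g)@Rm*1000).round(1),'shares',((t-g)@Rm/.025).round(2))
E
python3 rel.py '[.600,.0437,.1445]'
```

```text
time: 1.93
tool_pos: [0.2601, 0.5369, 0.4039]
tcp_rot: [2.069, 2.363, -0.002]
wrist_force: [0.7, -1.0, 0.1]
width: 1.0
time: 2.35
tool_pos: [0.3381, 0.4248, 0.4041]
tcp_rot: [2.07, 2.363, -0.001]
wrist_force: [0.4, -0.1, 0.6]
width: 1.001
time: 2.77
tool_pos: [0.416, 0.3128, 0.4042]
tcp_rot: [-2.07, -2.363, 0.001]
wrist_force: [0.1, 0.8, -0.8]
width: 1.0
time: 3.18
tool_pos: [0.4939, 0.2009, 0.4042]
tcp_rot: [-2.07, -2.363, 0.001]
wrist_force: [1.0, 0.9, -0.4]
width: 1.0
time: 3.6
tool_pos: [0.5578, 0.1093, 0.4042]
tcp_rot: [2.072, 2.358, -0.002]
wrist_force: [0.6, -0.3, -0.5]
width: 0.996
t 3.6 grasp pt [0.5579 0.1089 0.2492] z [ 0.001 -0.002 -1.   ] y [0.992 0.129 0.   ] F [ 0.6 -0.3 -0.5] w 0.996
to go tool mm [-69.9  33.3 104.8] shares [-2.79  1.33  4.19]
```

```bash
python3 -m creep '[{"slide":[-0.93,0.44,0],"angular":[0,0,0]},{"slide":[-0.93,0.44,0],"angular":[0,0,0]},{"slide":[-0.93,0.45,0],"angular":[0,0,0]},{"slide":[0,0,1],"angular":[0,0,0]},{"slide":[0,0,1],"angular":[0,0,0]}]'
python3 rel.py '[.600,.0437,.1445]'
python3 - <<'E'
from m import *
look('1')
a=cv2.imread('pics/side1.png')[100:340,180:480];cv2.imwrite('pics/z2.png',cv2.convertScaleAbs(cv2.resize(a,None,fx=2.5,fy=2.5,interpolation=3),alpha=1.8))
E
```

```text
time: 4.02
tool_pos: [0.5994, 0.0469, 0.356]
tcp_rot: [2.07, 2.359, 0.005]
wrist_force: [0.2, 0.6, 0.2]
width: 1.0
t 4.0167 grasp pt [0.6002 0.0469 0.201 ] z [ 0.005  0.    -1.   ] y [0.992 0.13  0.005] F [0.2 0.6 0.2] w 1.0
to go tool mm [-3.1 -0.8 56.5] shares [-0.12 -0.03  2.26]
```

View pics/z2.png

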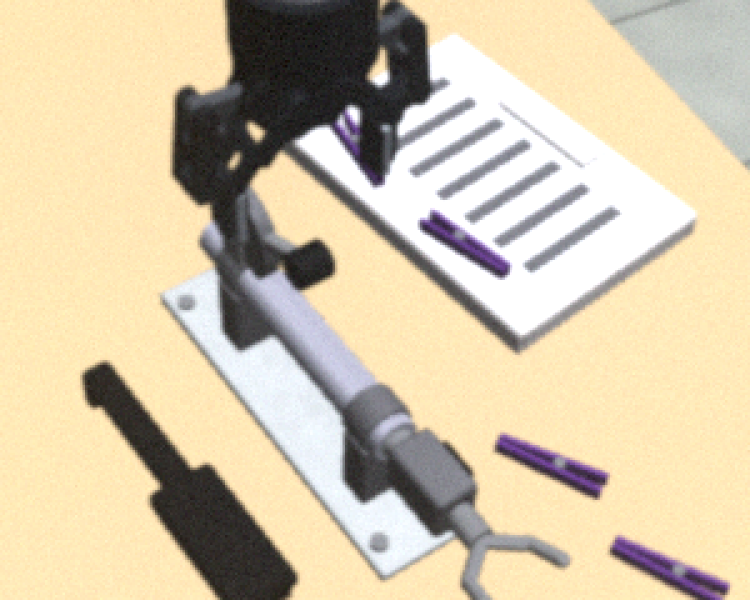

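The hand stands above the barrel (the barrel is at about (310,265) in the zoom), with its fingers to either side. I go down and close.

```bash
python3 -m creep '[{"slide":[-0.06,-0.02,0.8],"angular":[0,0,0]},{"slide":[-0.04,-0.02,0.8],"angular":[0,0,0]},{"slide":[0,0,0.65],"angular":[0,0,0]},{"slide":[0,0,0],"angular":[0,0,0]},{"slide":[0,0,0],"angular":[0,0,0]}]'
python3 rel.py '[.600,.0437,.1445]'
python3 -m creep '[{"slide":[0,0,0],"angular":[0,0,0]},{"slide":[0,0,0],"angular":[0,0,0]},{"slide":[0,0,0],"angular":[0,0,0]},{"slide":[0,0,0],"angular":[0,0,0]},{"slide":[0,0,0],"angular":[0,0,0]}]' 1 30
python3 -m creep '[{"slide":[0,0,0],"angular":[0,0,0]},{"slide":[0,0,0],"angular":[0,0,0]},{"slide":[0,0,0],"angular":[0,0,0]}]'
python3 rel.py '[.600,.0437,.1445]'
```

```text
time: 4.53
tool_pos: [0.597, 0.0458, 0.2984]
tcp_rot: [-2.068, -2.363, 0.002]
wrist_force: [0.0, 0.1, 0.3]
width: 1.003
t 4.5333 grasp pt [0.5967 0.0458 0.1434] z [-0.002  0.    -1.   ] y [ 0.991  0.132 -0.002] F [0.  0.1 0.3] w 1.003
to go tool mm [-2.5  3.  -1.1] shares [-0.1   0.12 -0.05]
time: 4.95
tool_pos: [0.598, 0.0453, 0.2995]
tcp_rot: [2.068, 2.362, 0.003]
wrist_force: [15.6, -0.9, 1.7]
width: 0.294
time: 5.2
tool_pos: [0.5988, 0.0454, 0.2998]
tcp_rot: [2.067, 2.361, 0.006]
wrist_force: [4.5, 0.4, 0.6]
width: 0.274
t 5.2 grasp pt [0.5996 0.0454 0.1448] z [ 0.005  0.    -1.   ] y [0.991 0.132 0.005] F [4.5 0.4 0.6] w 0.274
to go tool mm [-1.8  0.1  0.3] shares [-0.07  0.01  0.01]
```

```bash
python3 -m creep '[{"slide":[0.22,0.1,-0.4],"angular":[0,0,0]},{"slide":[0.27,0,-0.365],"angular":[0,0,0]},{"slide":[0.32,0,-0.32],"angular":[0,0,0]},{"slide":[0.365,0,-0.27],"angular":[0,0,0]}]'
python3 rel.py '[.5903,.1160,.192]'
python3 -m creep '[{"slide":[0.4,0,-0.22],"angular":[0,0,0]},{"slide":[0.43,0,-0.16],"angular":[0,0,0]},{"slide":[0.445,0,-0.095],"angular":[0,0,0]},{"slide":[0.455,0,-0.03],"angular":[0,0,0]},{"slide":[0,0,0],"angular":[0,0,0]}]'
python3 rel.py '[.5903,.1160,.192]'
python3 - <<'E'
from m import *
look('2')
a=cv2.imread('pics/side2.png')[100:340,180:480];b=cv2.imread('pics/top2.png')[180:300,210:460];
a=cv2.resize(a,(400,320),interpolation=3);b=cv2.resize(b,(400,192),interpolation=3)
cv2.imwrite('pics/z3.png',cv2.convertScaleAbs(np.vstack([a,b]),alpha=1.8))
E
```

```text
time: 5.53
tool_pos: [0.5959, 0.0747, 0.3327]
tcp_rot: [2.07, 2.362, -0.002]
wrist_force: [2.9, -3.7, -6.0]
width: 0.274
t 5.5333 grasp pt [0.5959 0.0744 0.1777] z [-0.    -0.001 -1.   ] y [ 0.991  0.131 -0.   ] F [ 2.9 -3.7 -6. ] w 0.274
to go tool mm [ 41.9  -0.1 -14.3] shares [ 1.68 -0.   -0.57]
time: 5.95
tool_pos: [0.5898, 0.1197, 0.3463]
tcp_rot: [-2.068, -2.365, -0.001]
wrist_force: [0.6, -0.5, 2.9]
width: 0.274
t 5.95 grasp pt [0.5898 0.1198 0.1913] z [ 0.     0.001 -1.   ] y [0.991 0.133 0.   ] F [ 0.6 -0.5  2.9] w 0.274
to go tool mm [-3.8 -0.  -0.7] shares [-0.15 -0.   -0.03]
```

View pics/z3.png

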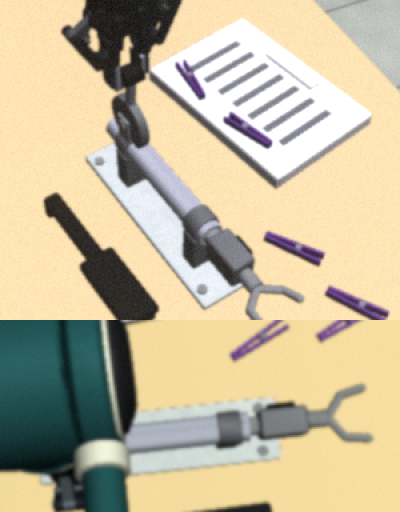

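The barrel is now above the cam disc. I release it, lift off and measure the lever.

```bash
python3 -m creep '[{"slide":[0,0,0],"angular":[0,0,0]},{"slide":[0,0,0],"angular":[0,0,0]},{"slide":[0,0,0],"angular":[0,0,0]},{"slide":[0,0,0],"angular":[0,0,0]},{"slide":[0,0,0],"angular":[0,0,0]}]' -1
python3 -m creep '[{"slide":[0,0,-0.8],"angular":[0,0,0]},{"slide":[0,0,-0.8],"angular":[0,0,0]},{"slide":[0,0,-0.8],"angular":[0,0,0]},{"slide":[-1,0,-0.3],"angular":[0,0,0]},{"slide":[-1,0,0],"angular":[0,0,0]}]'
python3 -m creep '[{"slide":[-1,0,0],"angular":[0,0,0]},{"slide":[-1,0,0],"angular":[0,0,0]},{"slide":[-1,0,0],"angular":[0,0,0]},{"slide":[-1,0,0],"angular":[0,0,0]},{"slide":[-1,0,0],"angular":[0,0,0]}]'
python3 rel.py '[.6168,-.0822,.075]'
python3 - <<'E'
from m import *
look('3')
a=cv2.imread('pics/side3.png')[100:340,180:480];b=cv2.imread('pics/top3.png')[180:300,210:460];
cv2.imwrite('pics/z4.png',cv2.convertScaleAbs(cv2.resize(a,None,fx=2.5,fy=2.5,interpolation=3),alpha=1.8))
cv2.imwrite('pics/z5.png',cv2.convertScaleAbs(cv2.resize(b,None,fx=3,fy=3,interpolation=3),alpha=1.8))
E
```

```text
time: 6.47
tool_pos: [0.5903, 0.1174, 0.3447]
tcp_rot: [-2.07, -2.362, 0.0]
wrist_force: [-0.3, -0.9, 0.2]
width: 0.961
time: 6.88
tool_pos: [0.5978, 0.0684, 0.4158]
tcp_rot: [2.065, 2.363, 0.007]
wrist_force: [0.2, -0.6, -0.2]
width: 0.999
time: 7.3
tool_pos: [0.6133, -0.0573, 0.4123]
tcp_rot: [-2.07, -2.363, -0.0]
wrist_force: [0.6, 0.1, -0.7]
width: 1.001
t 7.3 grasp pt [ 0.6133 -0.0572  0.2573] z [-0.  0. -1.] y [ 0.991  0.131 -0.   ] F [ 0.6  0.1 -0.7] w 1.001
to go tool mm [-25.3   0.2 182.3] shares [-1.01  0.01  7.29]
```

View pics/z4.png

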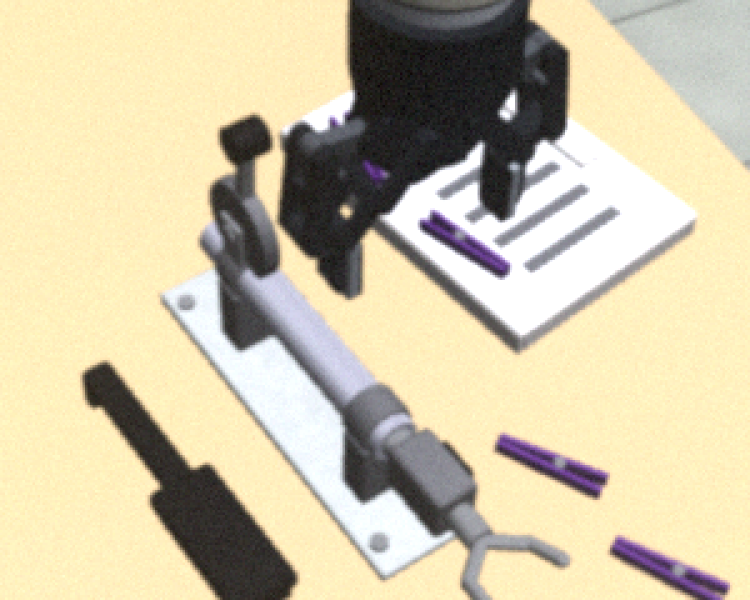

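View pics/z5.png

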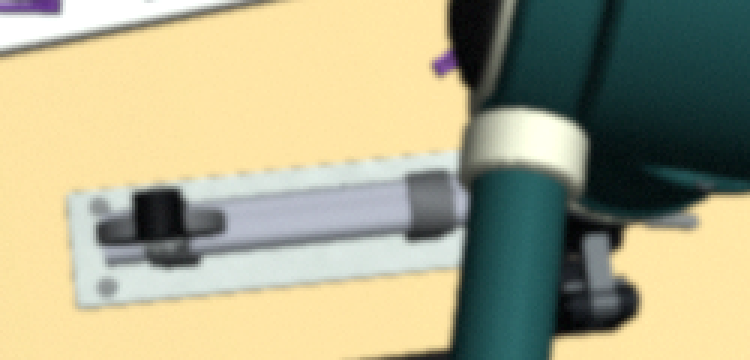

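```bash
python3 - <<'E'
from h import *
print(tri(('side',278.6,156),('top',263,250.3)))
ex=np.array([.1325,-.9912]); ey=np.array([.9912,.1325]); o=np.array([.6062,-.0029])
for n,f,w in [('top','top3',(235,300,235,275)),('side','side3',(255,300,140,235))]:
    C=cloud(n,f,*w); H=np.c_[(C[:,:2]-o)@ex,(C[:,:2]-o)@ey,C[:,2]]
    H=H[(H[:,1]>-.03)&(H[:,1]<.03)&(H[:,0]<-.06)]
    g=H[(H[:,2]>.178)&(H[:,2]<.22)]; print(n,'barrel',np.percentile(g,[2,50,98],axis=0).round(4).tolist())
    for z in(.1,.105,.11,.115,.12,.125,.13,.135):
        d=H[(abs(H[:,2]-z)<.0025)&(abs(H[:,1])<.012)]
        if len(d): print('disc',z,len(d),np.percentile(d[:,0],[2,98]).round(4))
g=tri(('side',278.6,156),('top',263,250.3))[0]; print('barrel holder',(g[:2]-o)@ex,(g[:2]-o)@ey,g[2])
E
```

```text
(array([0.59308815, 0.10936644, 0.18981828]), np.float64(0.0016503410359607106))
top barrel [[-0.1241, -0.0105, 0.1908], [-0.1119, 0.0009, 0.2016], [-0.1014, 0.0129, 0.2051]]
disc 0.1 8 [-0.1447 -0.0903]
disc 0.105 5 [-0.1446 -0.0911]
disc 0.11 12 [-0.1522 -0.0873]
disc 0.115 17 [-0.1506 -0.0862]
disc 0.12 39 [-0.1532 -0.0869]
disc 0.125 31 [-0.1506 -0.0879]
disc 0.13 43 [-0.1504 -0.0895]
disc 0.135 40 [-0.1465 -0.0926]
side barrel [[-0.1218, -0.0134, 0.1846], [-0.1074, -0.0044, 0.1986], [-0.1011, 0.0106, 0.2049]]
disc 0.1 38 [-0.1488 -0.0884]
disc 0.105 45 [-0.1516 -0.0877]
disc 0.11 39 [-0.1515 -0.0867]
disc 0.115 62 [-0.1491 -0.0857]
disc 0.12 90 [-0.1512 -0.0868]
disc 0.125 70 [-0.1481 -0.0878]
disc 0.13 65 [-0.1471 -0.0901]
disc 0.135 78 [-0.1444 -0.094 ]
barrel holder -0.11301581204149723 0.0018788370966165086 0.18981827651592553
```

The barrel's centre is about 7 mm short of straight above the disc's centre, so the lever is at about 1.48 rad. I'll regrip it and correct that.

```bash
python3 -m creep '[{"slide":[1,0,0],"angular":[0,0,0]},{"slide":[1,0,0],"angular":[0,0,0]},{"slide":[1,0,0],"angular":[0,0,0]},{"slide":[1,0,0],"angular":[0,0,0]},{"slide":[1,0,0],"angular":[0,0,0]}]'
python3 -m creep '[{"slide":[0.9,0,0],"angular":[0,0,0]},{"slide":[0.75,0,0],"angular":[0,0,0]},{"slide":[0,0,0],"angular":[0,0,0]},{"slide":[0,0,0],"angular":[0,0,0]}]'
python3 rel.py '[.5913,.1086,.190]'
```

```text
time: 7.82
tool_pos: [0.5964, 0.0695, 0.4123]
tcp_rot: [-2.07, -2.362, -0.0]
wrist_force: [-0.4, 0.4, -1.0]
width: 1.002
time: 8.15
tool_pos: [0.5911, 0.1102, 0.4123]
tcp_rot: [-2.067, -2.366, 0.0]
wrist_force: [0.3, -0.8, -0.2]
width: 1.003
t 8.15 grasp pt [0.5911 0.1102 0.2573] z [-0. -0. -1.] y [ 0.991  0.134 -0.   ] F [ 0.3 -0.8 -0.2] w 1.003
to go tool mm [-1.6  0.  67.3] shares [-0.06  0.    2.69]
```

```bash
python3 -m creep '[{"slide":[-0.06,0,0.9],"angular":[0,0,0]},{"slide":[0,0,0.9],"angular":[0,0,0]},{"slide":[0,0,0.85],"angular":[0,0,0]},{"slide":[0,0,0],"angular":[0,0,0]},{"slide":[0,0,0],"angular":[0,0,0]}]'
python3 -m creep '[{"slide":[0,0,0],"angular":[0,0,0]},{"slide":[0,0,0],"angular":[0,0,0]},{"slide":[0,0,0],"angular":[0,0,0]},{"slide":[0,0,0],"angular":[0,0,0]},{"slide":[0,0,0],"angular":[0,0,0]}]' 1 50
python3 -m creep '[{"slide":[0,0,0],"angular":[0,0,0]},{"slide":[0,0,0],"angular":[0,0,0]},{"slide":[0,0,0],"angular":[0,0,0]}]'
python3 rel.py '[.5904,.1155,.190]'
```

```text
time: 8.57
tool_pos: [0.5911, 0.1065, 0.3447]
tcp_rot: [-2.07, -2.36, 0.005]
wrist_force: [0.9, -0.3, 0.6]
width: 1.001
time: 8.98
tool_pos: [0.592, 0.1075, 0.3473]
tcp_rot: [2.069, 2.362, 0.002]
wrist_force: [-0.1, 1.3, 0.3]
width: 0.302
time: 9.23
tool_pos: [0.5916, 0.1074, 0.3474]
tcp_rot: [2.069, 2.363, 0.0]
wrist_force: [-3.5, -0.9, 5.7]
width: 0.273
t 9.2333 grasp pt [0.5917 0.1074 0.1924] z [ 0. -0. -1.] y [0.991 0.132 0.   ] F [-3.5 -0.9  5.7] w 0.273
to go tool mm [ 8.2 -0.2  2.4] shares [ 0.33 -0.01  0.09]
```

```bash
python3 -m creep '[{"slide":[0.1,0,0],"angular":[0,0,0]},{"slide":[0.1,0,0],"angular":[0,0,0]},{"slide":[0.1,0,0],"angular":[0,0,0]},{"slide":[0,0,0],"angular":[0,0,0]},{"slide":[0,0,0],"angular":[0,0,0]}]'
python3 rel.py '[.5904,.1155,.190]'
```

```text
time: 9.65
tool_pos: [0.5908, 0.1134, 0.3477]
tcp_rot: [2.067, 2.361, -0.004]
wrist_force: [-3.3, -6.6, 6.7]
width: 0.271
t 9.65 grasp pt [0.5909 0.1127 0.1927] z [ 0.001 -0.004 -1.   ] y [0.991 0.133 0.   ] F [-3.3 -6.6  6.7] w 0.271
to go tool mm [ 2.8 -0.2  2.6] shares [ 0.11 -0.01  0.11]
```

```bash
python3 -m creep '[{"slide":[0.09,0,0],"angular":[0,0,0]},{"slide":[0,0,0],"angular":[0,0,0]},{"slide":[0,0,0],"angular":[0,0,0]}]'
python3 rel.py '[.5904,.1155,.190]'
python3 -m creep '[{"slide":[0,0,0],"angular":[0,0,0]},{"slide":[0,0,0],"angular":[0,0,0]},{"slide":[0,0,0],"angular":[0,0,0]},{"slide":[0,0,0],"angular":[0,0,0]},{"slide":[0,0,0],"angular":[0,0,0]}]' -1
python3 -m creep '[{"slide":[0,0,-0.8],"angular":[0,0,0]},{"slide":[0,0,-0.8],"angular":[0,0,0]},{"slide":[0,0,-0.8],"angular":[0,0,0]},{"slide":[-1,0,-0.3],"angular":[0,0,0]},{"slide":[-1,0,0],"angular":[0,0,0]}]'
python3 -m creep '[{"slide":[-1,0,0],"angular":[0,0,0]},{"slide":[-1,0,0],"angular":[0,0,0]},{"slide":[-1,0,0],"angular":[0,0,0]},{"slide":[-1,0,0],"angular":[0,0,0]},{"slide":[-1,0,0],"angular":[0,0,0]}]'
python3 -m creep '[{"slide":[-0.6,0,0],"angular":[0,0,0]},{"slide":[0,0,0],"angular":[0,0,0]}]'
python3 rel.py '[.6168,-.0822,.075]'
python3 - <<'E'
from m import *
look('4')
ex=np.array([.1325,-.9912]); ey=np.array([.9912,.1325]); o=np.array([.6062,-.0029])
for n,f,w in [('top','top4',(235,300,235,275)),('side','side4',(255,300,140,235))]:
    C=cloud(n,f,*w); H=np.c_[(C[:,:2]-o)@ex,(C[:,:2]-o)@ey,C[:,2]]
    H=H[(H[:,1]>-.03)&(H[:,1]<.03)&(H[:,0]<-.06)]
    g=H[(H[:,2]>.178)&(H[:,2]<.22)]; print(n,'barrel',np.percentile(g,[2,50,98],axis=0).round(4).tolist())
    for z in(.11,.115,.12,.125,.13):
        d=H[(abs(H[:,2]-z)<.0025)&(abs(H[:,1])<.012)]
        if len(d): print('disc',z,len(d),np.percentile(d[:,0],[2,98]).round(4))
a=cv2.imread('pics/side4.png')[100:340,180:480]
cv2.imwrite('pics/z6.png',cv2.convertScaleAbs(cv2.resize(a,None,fx=2.5,fy=2.5,interpolation=3),alpha=1.8))
E
```

```text
time: 9.9
tool_pos: [0.5905, 0.1155, 0.3476]
tcp_rot: [2.066, 2.361, -0.005]
wrist_force: [-3.6, -6.8, 6.4]
width: 0.268
t 9.9 grasp pt [0.5906 0.1148 0.1926] z [ 0.001 -0.005 -1.   ] y [0.991 0.133 0.   ] F [-3.6 -6.8  6.4] w 0.268
to go tool mm [ 0.8 -0.1  2.6] shares [ 0.03 -0.    0.11]
time: 10.32
tool_pos: [0.5903, 0.1173, 0.3459]
tcp_rot: [-2.069, -2.363, 0.0]
wrist_force: [0.1, 1.4, -0.3]
width: 0.954
time: 10.73
tool_pos: [0.5978, 0.0683, 0.4171]
tcp_rot: [2.064, 2.363, 0.007]
wrist_force: [0.3, -0.6, -0.2]
width: 1.002
time: 11.15
tool_pos: [0.6135, -0.0574, 0.4135]
tcp_rot: [-2.07, -2.363, -0.0]
wrist_force: [0.6, 0.9, 0.6]
width: 1.002
time: 11.32
tool_pos: [0.6157, -0.0738, 0.4135]
tcp_rot: [2.073, 2.36, -0.001]
wrist_force: [-0.2, 0.1, 0.1]
width: 0.998
t 11.3167 grasp pt [ 0.6157 -0.0739  0.2585] z [ 0.    -0.001 -1.   ] y [ 0.992  0.129 -0.   ] F [-0.2  0.1  0.1] w 0.998
to go tool mm [ -8.2   0.  183.5] shares [-0.33  0.    7.34]
top barrel [[-0.1301, -0.0105, 0.192], [-0.1183, 0.0007, 0.202], [-0.1077, 0.0123, 0.2055]]
disc 0.11 7 [-0.1485 -0.0903]
disc 0.115 20 [-0.1536 -0.0865]
disc 0.12 39 [-0.1528 -0.0872]
disc 0.125 43 [-0.1507 -0.0881]
disc 0.13 27 [-0.1501 -0.0897]
side barrel [[-0.1274, -0.0134, 0.1824], [-0.1139, -0.0039, 0.1988], [-0.1075, 0.01, 0.2047]]
disc 0.11 41 [-0.1513 -0.0865]
disc 0.115 57 [-0.152  -0.0855]
disc 0.12 92 [-0.1508 -0.0862]
disc 0.125 69 [-0.142  -0.0885]
disc 0.13 68 [-0.1478 -0.0897]
```

View pics/z6.png

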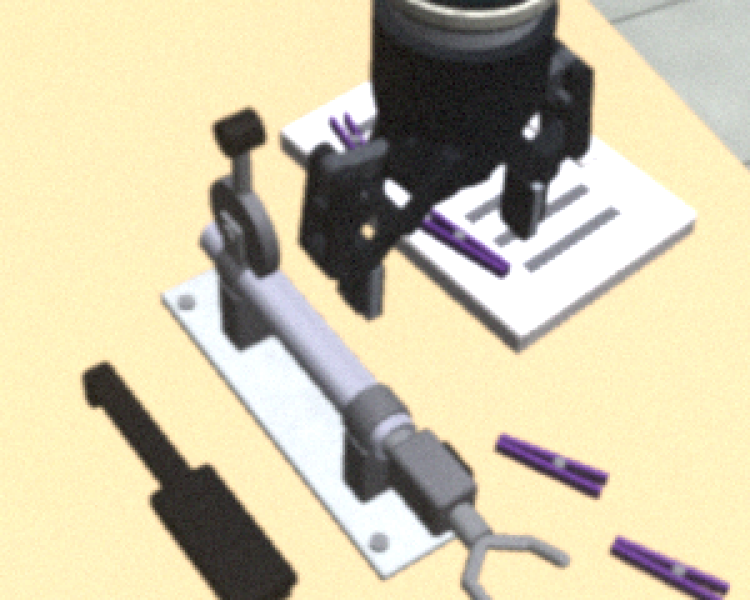

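The lever is now upright: its barrel's x is within 1 mm of the disc's centre. Next is the collar.

```bash
python3 -m creep '[{"slide":[-0.33,0.02,0.8],"angular":[0,0,0]},{"slide":[0,0,1],"angular":[0,0,0]},{"slide":[0,0,1],"angular":[0,0,0]},{"slide":[0,0,1],"angular":[0,0,0]},{"slide":[0,0,0],"angular":[0,0,0]}]'
python3 rel.py '[.6170,-.0822,.075]'
python3 - <<'E'
from m import *
look('5')
a=cv2.imread('pics/side5.png')[100:340,180:480]
cv2.imwrite('pics/z7.png',cv2.convertScaleAbs(cv2.resize(a,None,fx=2.5,fy=2.5,interpolation=3),alpha=1.8))
E
```

```text
time: 11.83
tool_pos: [0.6144, -0.0774, 0.3125]
tcp_rot: [-2.062, -2.358, 0.008]
wrist_force: [-0.8, 0.3, -1.2]
width: 0.995
t 11.8333 grasp pt [ 0.6128 -0.077   0.1575] z [-0.01   0.002 -1.   ] y [ 0.991  0.133 -0.01 ] F [-0.8  0.3 -1.2] w 0.995
to go tool mm [-6.   4.3 82.4] shares [-0.24  0.17  3.3 ]
```

View pics/z7.png

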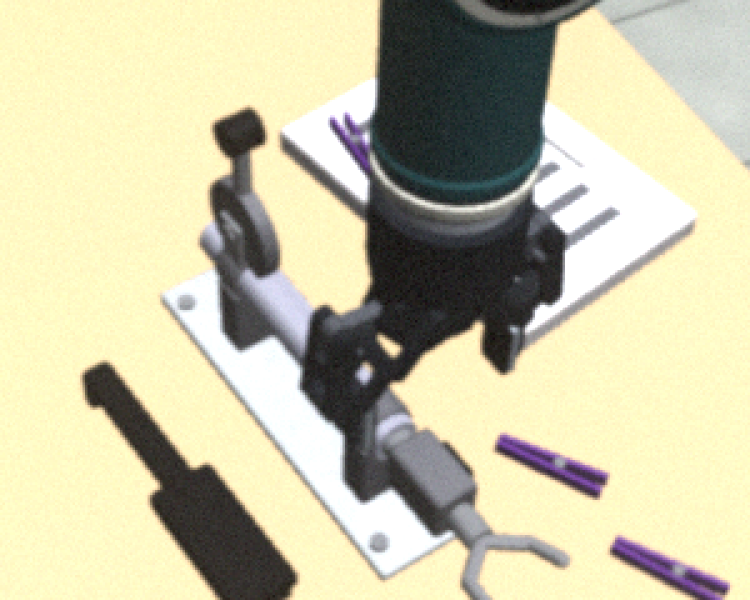

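The fingers straddle the tube line just above the collar (the collar is at (430,465) in the zoom). I continue down and correct x and y.

```bash
python3 -m creep '[{"slide":[-0.24,0.04,0],"angular":[0,0,0]},{"slide":[0,0,0],"angular":[0,0,0]},{"slide":[0,0,0],"angular":[0,0,0]}]'
python3 rel.py '[.6170,-.0822,.075]'
```

```text
time: 12.18
tool_pos: [0.6198, -0.0855, 0.3212]
tcp_rot: [2.068, 2.36, 0.003]
wrist_force: [-0.1, 0.3, 0.1]
width: 1.0
t 12.1833 grasp pt [ 0.6204 -0.0856  0.1662] z [ 0.004 -0.001 -1.   ] y [0.991 0.132 0.004] F [-0.1  0.3  0.1] w 1.0
to go tool mm [ 3.9 -3.3 91.1] shares [ 0.16 -0.13  3.65]
```

```bash
python3 -m creep '[{"slide":[0,0,0],"angular":[0,0,0]},{"slide":[0,0,0],"angular":[0,0,0]},{"slide":[0,0,0],"angular":[0,0,0]}]'
python3 rel.py '[.6170,-.0822,.075]'
```

```text
time: 12.43
tool_pos: [0.6189, -0.0853, 0.3193]
tcp_rot: [2.07, 2.363, 0.001]
wrist_force: [-0.4, -0.5, 0.3]
width: 1.0
t 12.4333 grasp pt [ 0.619  -0.0853  0.1643] z [ 0.001 -0.    -1.   ] y [0.991 0.132 0.001] F [-0.4 -0.5  0.3] w 1.0
to go tool mm [ 3.4 -1.7 89.3] shares [ 0.13 -0.07  3.57]
```

```bash
python3 -m creep '[{"slide":[0.13,-0.07,0.75],"angular":[0,0,0]},{"slide":[0,0,0.75],"angular":[0,0,0]},{"slide":[0,0,0.75],"angular":[0,0,0]},{"slide":[0,0,0.7],"angular":[0,0,0]},{"slide":[0,0,0.6],"angular":[0,0,0]}]'
python3 -m creep '[{"slide":[0,0,0],"angular":[0,0,0]},{"slide":[0,0,0],"angular":[0,0,0]},{"slide":[0,0,0],"angular":[0,0,0]},{"slide":[0,0,0],"angular":[0,0,0]}]'
python3 rel.py '[.6170,-.0822,.075]'
```

```text
time: 12.85
tool_pos: [0.6162, -0.0821, 0.2288]
tcp_rot: [-2.07, -2.363, 0.001]
wrist_force: [-0.1, -0.4, 0.9]
width: 1.001
time: 13.18
tool_pos: [0.6174, -0.0823, 0.2316]
tcp_rot: [2.068, 2.361, 0.002]
wrist_force: [0.7, -0.4, 0.9]
width: 1.004
t 13.1833 grasp pt [ 0.6179 -0.0824  0.0766] z [ 0.003 -0.    -1.   ] y [0.991 0.132 0.003] F [ 0.7 -0.4  0.9] w 1.004
to go tool mm [ 0.3 -0.8  1.6] shares [ 0.01 -0.03  0.06]
```

```bash
python3 -m creep '[{"slide":[0,0,0],"angular":[0,0,0]},{"slide":[0,0,0],"angular":[0,0,0]},{"slide":[0,0,0],"angular":[0,0,0]},{"slide":[0,0,0],"angular":[0,0,0]},{"slide":[0,0,0],"angular":[0,0,0]}]' 1 60
python3 -m creep '[{"slide":[0,0,0],"angular":[0,0,0]},{"slide":[0,0,0],"angular":[0,0,0]},{"slide":[0,0,0],"angular":[0,0,0]},{"slide":[0,0,0],"angular":[0,0,0]}]'
python3 rel.py '[.6170,-.0822,.075]'
```

```text
time: 13.6
tool_pos: [0.6172, -0.0822, 0.2313]
tcp_rot: [2.069, 2.362, 0.001]
wrist_force: [2.3, 1.2, -3.3]
width: 0.341
time: 13.93
tool_pos: [0.6172, -0.0822, 0.2312]
tcp_rot: [2.069, 2.362, 0.002]
wrist_force: [-1.1, 0.1, 5.4]
width: 0.344
t 13.9333 grasp pt [ 0.6175 -0.0823  0.0762] z [ 0.002 -0.    -1.   ] y [0.991 0.132 0.002] F [-1.1  0.1  5.4] w 0.344
to go tool mm [ 0.1 -0.5  1.2] shares [ 0.   -0.02  0.05]
```

The width reads 29 mm, so the button is pressed flush. Now I draw the rod out.

```bash
python3 -m creep '[{"slide":[-0.2,0,0],"angular":[0,0,0]},{"slide":[-0.3,0,0],"angular":[0,0,0]},{"slide":[-0.3,0,0],"angular":[0,0,0]},{"slide":[-0.3,0,0],"angular":[0,0,0]},{"slide":[-0.3,0,0],"angular":[0,0,0]}]'
python3 rel.py '[.6314,-.1912,.075]'
```

```text
time: 14.35
tool_pos: [0.6218, -0.1161, 0.2312]
tcp_rot: [-2.07, -2.364, -0.004]
wrist_force: [0.4, 5.6, 5.8]
width: 0.345
t 14.35 grasp pt [ 0.622  -0.1158  0.0762] z [ 0.001  0.002 -1.   ] y [0.991 0.132 0.002] F [0.4 5.6 5.8] w 0.345
to go tool mm [-75.9  -0.7   1.1] shares [-3.04 -0.03  0.04]
```

```bash
python3 -m creep '[{"slide":[-0.4,0,0],"angular":[0,0,0]},{"slide":[-0.4,0,0],"angular":[0,0,0]},{"slide":[-0.4,0,0],"angular":[0,0,0]},{"slide":[-0.4,0,0],"angular":[0,0,0]},{"slide":[-0.4,0,0],"angular":[0,0,0]}]'
python3 rel.py '[.6314,-.1912,.075]'
python3 -m creep '[{"slide":[-0.3,0,0],"angular":[0,0,0]},{"slide":[-0.3,0,0],"angular":[0,0,0]},{"slide":[-0.15,0,0],"angular":[0,0,0]},{"slide":[-0.1,0,0],"angular":[0,0,0]},{"slide":[0,0,0],"angular":[0,0,0]}]'
python3 rel.py '[.6314,-.1912,.075]'
```

```text
time: 14.77
tool_pos: [0.6285, -0.1656, 0.2312]
tcp_rot: [-2.07, -2.363, -0.004]
wrist_force: [0.5, 6.6, 6.0]
width: 0.342
t 14.7667 grasp pt [ 0.6288 -0.1653  0.0762] z [ 0.002  0.002 -1.   ] y [0.991 0.132 0.002] F [0.5 6.6 6. ] w 0.342
to go tool mm [-26.1  -0.8   1.1] shares [-1.04 -0.03  0.05]
time: 15.18
tool_pos: [0.6314, -0.187, 0.2312]
tcp_rot: [2.07, 2.363, 0.004]
wrist_force: [0.0, 5.7, 5.4]
width: 0.345
t 15.1833 grasp pt [ 0.6317 -0.1868  0.0762] z [ 0.002  0.001 -1.   ] y [0.991 0.132 0.002] F [0.  5.7 5.4] w 0.345
to go tool mm [-4.3 -0.9  1.2] shares [-0.17 -0.04  0.05]
```

```bash
python3 -m creep '[{"slide":[-0.12,0,0],"angular":[0,0,0]},{"slide":[-0.12,0,0],"angular":[0,0,0]},{"slide":[0,0,0],"angular":[0,0,0]},{"slide":[0,0,0],"angular":[0,0,0]}]'
python3 rel.py '[.6314,-.1912,.075]'
python3 -m creep '[{"slide":[-0.12,0,0],"angular":[0,0,0]},{"slide":[0,0,0],"angular":[0,0,0]},{"slide":[0,0,0],"angular":[0,0,0]}]'
python3 rel.py '[.6314,-.1912,.075]'
```

```text
time: 15.52
tool_pos: [0.6321, -0.1918, 0.2312]
tcp_rot: [-2.069, -2.363, -0.005]
wrist_force: [-0.1, 8.4, 6.8]
width: 0.343
t 15.5167 grasp pt [ 0.6323 -0.1913  0.0762] z [ 0.001  0.003 -1.   ] y [0.991 0.132 0.002] F [-0.1  8.4  6.8] w 0.343
to go tool mm [ 0.3 -0.9  1.2] shares [ 0.01 -0.04  0.05]
time: 15.77
tool_pos: [0.6323, -0.1925, 0.2311]
tcp_rot: [-2.067, -2.36, -0.008]
wrist_force: [-2.0, 16.7, 9.9]
width: 0.341
t 15.7667 grasp pt [ 0.6323 -0.1914  0.0761] z [-0.     0.007 -1.   ] y [0.991 0.132 0.001] F [-2.  16.7  9.9] w 0.341
to go tool mm [ 0.3 -0.9  1.1] shares [ 0.01 -0.03  0.05]
```

The force rises to 16.7 N with no further travel, and the grasp point has moved 110.1 mm. I verify by camera.

```bash
python3 - <<'E'
from m import *
look('6')
ex=np.array([.1325,-.9912]); ey=np.array([.9912,.1325]); o=np.array([.6062,-.0029])
for n,f,w in [('top','top6',(235,300,235,275)),('side','side6',(255,300,140,235)),('side','side6',(380,480,280,460)),('top','top6',(430,540,200,290))]:
    C=cloud(n,f,*w); H=np.c_[(C[:,:2]-o)@ex,(C[:,:2]-o)@ey,C[:,2]]
    if w[0]<300:
        g=H[(abs(H[:,1])<.03)&(H[:,0]<-.06)&(H[:,2]>.178)&(H[:,2]<.22)]; print(n,'barrel',np.percentile(g,[2,50,98],axis=0).round(4).tolist())
    else:
        g=H[(abs(H[:,1])<.04)&(abs(H[:,2]-.08)<.015)]; print(n,'fork xmax',np.percentile(g[:,0],98) if len(g) else None)
a=cv2.imread('pics/side6.png')[100:400,180:580]
cv2.imwrite('pics/z8.png',cv2.convertScaleAbs(cv2.resize(a,None,fx=2,fy=2,interpolation=3),alpha=1.8))
b=cv2.imread('pics/top6.png');cv2.imwrite('pics/z9.png',cv2.convertScaleAbs(b,alpha=1.8))
E
python3 rel.py '[.6314,-.1912,.075]'
```

```text
top barrel [[-0.13, -0.0105, 0.1919], [-0.1181, 0.0006, 0.2021], [-0.1077, 0.0124, 0.2055]]
t 15.8667 grasp pt [ 0.6324 -0.1914  0.0762] z [ 0.     0.007 -1.   ] y [0.991 0.132 0.001] F [-0.5 16.6  9.7] w 0.346
to go tool mm [ 0.3 -0.9  1.2] shares [ 0.01 -0.04  0.05]Traceback (most recent call last):
  File "<stdin>", line 7, in <module>
    return _quantile_unchecked(
        a, q, axis, out, overwrite_input, method, keepdims, weights)
    return _ureduce(a,
                    func=_quantile_ureduce_func,
    ...<5 lines>...
                    overwrite_input=overwrite_input,
                    method=method)
    r = func(a, **kwargs)
    result = _quantile(arr,
                       quantiles=q,
    ...<2 lines>...
                       out=out,
                       weights=wgt)
    slices_having_nans = np.isnan(arr[-1, ...])
                                  ~~~^^^^^^^^^
IndexError: index -1 is out of bounds for axis 0 with size 0
```

```bash
python3 - <<'E'
from h import *
ex=np.array([.1325,-.9912]); ey=np.array([.9912,.1325]); o=np.array([.6062,-.0029])
for n,f,w in [('side','side6',(360,480,280,460)),('top','top6',(430,540,200,290))]:
    C=cloud(n,f,*w); H=np.c_[(C[:,:2]-o)@ex,(C[:,:2]-o)@ey,C[:,2]]
    g=H[(abs(H[:,1])<.04)&(abs(H[:,2]-.08)<.015)]; print(n,'fork xmax',np.percentile(g[:,0],98) if len(g) else None)
a=cv2.imread('pics/side6.png')[100:400,180:580]
cv2.imwrite('pics/z8.png',cv2.convertScaleAbs(cv2.resize(a,None,fx=2,fy=2,interpolation=3),alpha=1.8))
b=cv2.imread('pics/top6.png');cv2.imwrite('pics/z9.png',cv2.convertScaleAbs(b,alpha=1.8))
E
```

```text
side fork xmax 0.2757308983956568
top fork xmax 0.1846352370594268
```

View pics/z8.png

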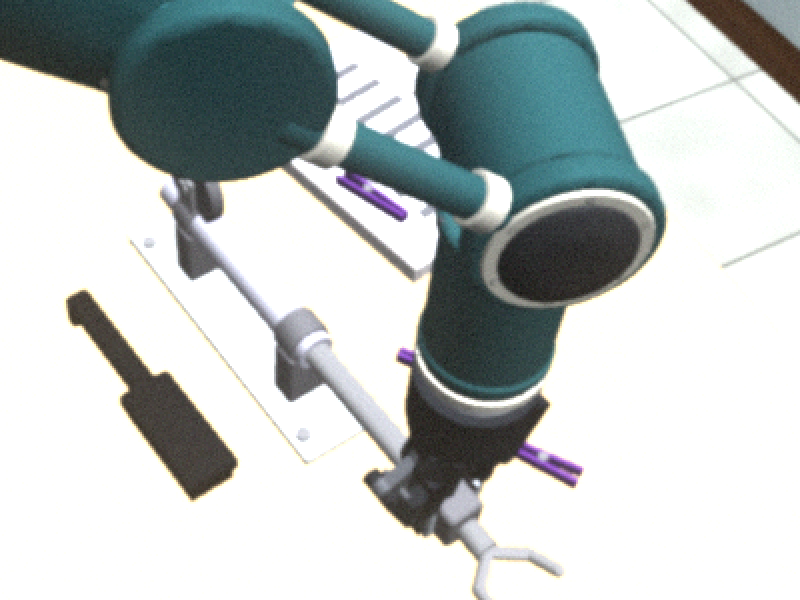

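View pics/z9.png

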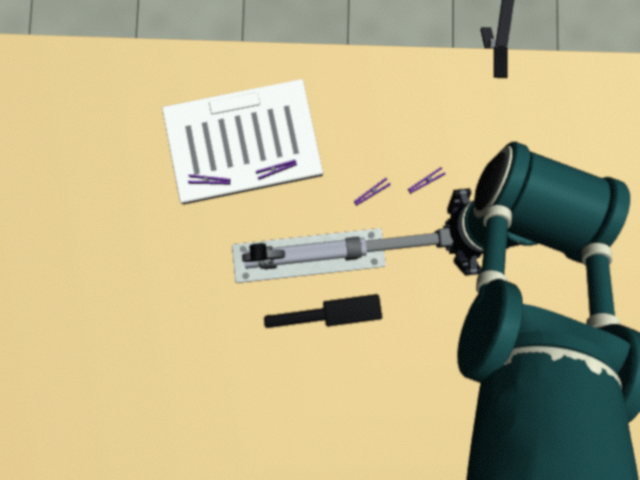

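The side view shows the rod drawn out, with the fork tip at about x = 0.276 (0.169 before) and the hand on the collar. The top view shows the lever upright at (258,251), and the lid, pegs and brush at their starting pixels. I hand in.

```bash
python3 rel.py '[.6314,-.1912,.075]'; python3 -c "
from workcell import order
print(order.finish_job())"
```

```text
t 15.8667 grasp pt [ 0.6324 -0.1914  0.0762] z [ 0.     0.007 -1.   ] y [0.991 0.132 0.001] F [-0.5 16.6  9.7] w 0.346
to go tool mm [ 0.3 -0.9  1.2] shares [ 0.01 -0.04  0.05]
the job is handed in; nothing more can be done
None
```

The job is handed in at 15.9 s: the lever stands upright, and the rod is held fully out at the second stop with the collar still gripped.

- **Lever:** the first swing ended about 7 mm short of upright (about 1.48 rad). I gripped it again and corrected it. The last top view puts the barrel within about 1 mm of straight above the pivot.
- **Button:** the grip closed to about 29 mm on the 30 mm collar, so the button is flush. The grip force is 60 N.
- **Rod:** the grasp point travelled 110 mm. The sideways force then rose from about 6 N (the return spring) to 16.6 N with no further movement, which is the hard stop.
- **Bystanders:** the lid, pegs and brush appear unmoved in the last top view.

Two checks were weaker. The side camera shows the fork tip moved about 107 mm; I compared a maximum with a 98th percentile, so that reads a little short. The arm hid the fork from the top camera and the lever tip from the side camera, so each was confirmed from only one view at the end.

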